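Hang the mic stand clutch on the rotary rack

TASK

Turn the head of the rotary hook rack until its one empty hook stands over the pointer on the rack's foot, then hang the loose mic stand clutch by its eye on that hook, fully down, let go of it, and leave the hook over the pointer. Be gentle: the empty hook's upright has been knocked out of true, so feel for it instead of forcing anything, and leave the other things on the shelf alone.

Things in the scene. Friction and masses are not known exactly. Their poses are not given: they have to be found in the camera images.
- carousel: turning head of the hook rack; turns past a full turn either way about its upright z axis, drag about 0.3 N m, stays where left. Origin on the axis at table level. Four level arms (-x, -y, +x, +y) with a hook upright at each end; the -x one is empty, the others each carry a clutch, clipped on, hanging outside the end plate. With the empty hook over the pointer its axes agree with mark
- arm (a point): centre of the top of the empty hook's arm, 60 mm from the axis, 130 mm high. Each arm: 12 mm wide, 10 mm thick, underside at 120 mm, free from the hub (22 mm from the axis, 114 to 150 mm high, cap to 156 mm) to the end plate (30 mm square, 6 mm thick, centred 100 mm from the axis). A fingertip reaching down between arms can push one sideways. Nothing on the rack is above 160 mm
- hook (a point): where the top centre of the empty hook's pin ought to be: 100 mm from the axis along the carousel's -x, 160 mm high; also the centre of its foot disc (28 mm across, top at 134 mm). The pin (10 mm across, flat, slightly stepped top) in truth stands 6.5 mm off this point sideways, direction new each time and not in the measured pose; upright, full height, rigid
- mark (a point): point on the pointer (level aluminium bar 62 x 10 x 12 mm lying on the table, radially out from the rack's foot), 100 mm from the carousel's axis and 12 mm high, fixed, on the robot's side of the rack; the empty hook has to stand above it. x axis points to the carousel's axis
- stand: fixed foot of the rack: steel disc 156 mm across and up to 18 mm high, with a 22 mm post on the axis. Origin at the centre of its underside, on the carousel's axis
- clutch: loose black plastic mic stand clutch to hang, about 160 g, standing upright on the shelf. Square block 30 x 30 x 80 mm high; origin at the centre of its underside, z up, +x towards the eye lug. A screw head 22 mm across sticks out 12 mm on the -x side, 22 mm up. The two y faces are flat and free to grip. It hangs with the block outside the end plate, away from the hub
- eye (a point): centre of the underside of the eye of clutch (40 mm along +x, 60 mm up from its origin; same axes). Lug 26 x 26 mm, 16 mm thick (60 to 76 mm up), eight-sided, with an upright through hole 13 mm across flats round this point. Fully hung, this underside rests on the hook's foot disc, 26 mm below the pin's top
- canister: bystander: screw-top aluminium canister, 72 mm across, 84 mm high, origin at the centre of its underside
- tape: bystander: red steel tape measure, 68 x 36 x 62 mm, origin at the centre of its underside
- torch: bystander: yellow plastic torch lying along its x, 150 mm long, 48 mm across the head, origin near the middle of its underside
Things that resemble listed ones, but are neither listed nor needed, are in the scene too. Of the things like the clutch, leave any that is yellow; of the rest the larger one is meant.

How it is judged:
By the outcome, as a careful person would: the job done as asked, in the order asked, and still so for the second after the job is handed in, with the robot touching nothing.
It also fails if it takes over 70 s, if anything falls off the work surface, if the arm or the gripper's body presses on something with over 40 N, if the wrist force passes 120 N, or if a joint passes its speed limit or range.

ROBOT

A 7-joint arm with a two-finger parallel gripper is mounted at the origin on the work surface. World frame = base frame: x ahead of the robot, y to its left, z up, the work surface at z = 0. Lengths are in mm, angles in rad, forces in N, time in s.
With the tool pointing down it reaches from about 425 to 1025 mm from the base axis. Payload 9.4 kg.
Tool frame: the origin (TCP) lies at the very end of the fingers, on their centre line; the grasp point (between the pads) lies 19 mm behind it; z points along the fingers, y is the line along which they close (so a half turn about z gives the same grasp; the last joint's range is limited). The gripper opens to 93 mm and grips with 3 to 60 N. Pads are 15 mm wide; open, the fingers measure 128 mm over their backs; the gripper's body (75 mm by 188 mm) begins 65 mm behind the grasp point.
Start: joints at [-1.202, 0.599, -0.003, 1.599, 0.002, 0.943, -0.08], TCP at [312.61, 654.14, 218.618] pointing down, gripper open.
Joint ranges: [-2.57, 2.57], [-0.35, 1.97], [-1.29, 1.29], [0.11, 2.56], [-1.05, 4.19], [0.11, 1.86], [-2.63, 2.63]. Speed limits (rad/s): [2.22, 2.22, 3.01, 3.01, 3.14, 3.14, 3.14].

INTERFACE

Orientations are given as a unit quaternion [x, y, z, w].
In Python, from plant import sense, camera, get_calibration, sign_off gives the robot as it stands. The module is installed in compiled form; this text tells all that it offers.
- The arm moves only by the tool arm_command, never from a script. Its argument "rows" is a list of rows, each an object of numbers: "rx", "ry", "rz": the turn, a rotation vector about the tool's x, y, z in rad; "x", "y", "z": the shift along the tool's x, y, z in m; "claw": the opening, from 0 (shut) to 1 (fully open). In form: [{"rx": .., "ry": .., "rz": .., "x": .., "y": .., "z": .., "claw": ..}, ...]. A call has 1 to 8 rows; each row shifts and turns the commanded pose from where the row before left it, along the tool's axes as they then stand; what a row does not reach is not made up. A row lasts 1/8 s, in which the tool goes at most 62.5 mm and 10.7 degrees, less where a joint would pass 70% of its speed; a pose out of reach is approached as far as the arm can. A call is refused whole if a number of a shift passes 0.0625 or a number of a turn 0.188, either way. A call with a gripper value outside its range is refused whole. The fingers move at their own pace and stop on an object; the grip force is fixed at half the most. Time passes only in rows, so rows that do not move let the fingers close. It gives the time, the measured TCP pose, the force, the opening and the grip force at its end, in the units of the state.
- sense(): the state, without advancing time (a new reading comes with each control period).
- camera(name): name is "scene" or "side" or "wrist"; returns (picture, depth): 480x640x3 uint8, red, green, blue; 480x640 float32, mm along the optical axis (not along the pixel's ray), 0 where there is no reading.
- get_calibration(name): a dict with "fx", "fy", "cx", "cy" (pixels), "distortion" ([k1, k2, p1, p2, k3] as OpenCV has them; the pictures are not rectified), "R" (3x3) and "t" (3): a world point X has camera coordinates R X + t. Camera axes: x right, y down, z forward; pixel columns grow to the right and rows downward; lengths in mm; the calibration is good to about 2 mm. A picture is of the moment at which its call begins: read the wrist's pose just before it. get_calibration takes no time and is no camera call; for the wrist camera it gives the pose at the moment of the call.
- sign_off(): hands the job in; it is judged then, once.
The state is a dict: "time_s": time; "q": joint angles; "qd": joint speeds; "joint_efforts": joint torques, N m; "position": TCP position; "tool_rot": TCP orientation; "force": force on the tool from outside, world axes, zero at the start; "torque": the same for the moment, N m; "finger_gap": finger opening in mm; "grasp_force": force on a finger pad.
Only numpy, scipy, OpenCV 4.12 (cv2) and the standard library are available. Lean on these libraries where they do the work, as an engineer would, in place of code of your own. Each camera call takes 0.05 s, during which the arm holds its last target. There are 200 camera calls.

## Working session

There is one attempt and no reset: what is moved stays moved. The work goes in short steps, Python scripts to look and compute and a tool call to move; the robot and the scene stay as the last step left them, time stands still between calls to the robot, and variables do not carry over. Pictures are saved under pics/ and viewed, at most 10 in all, crops included, and the job is handed in when it is done.

Besides the shell and the picture viewer there is one more tool, called as name(argument=value, ...) on one line, values as JSON. arm_command: Moves the arm, as the interface text tells. Its arguments: {"type":"object","properties":{"rows":{"type":"array","items":{"type":"object","properties":{"rx":{"type":"number"},"ry":{"type":"number"},"rz":{"type":"number"},"x":{"type":"number"},"y":{"type":"number"},"z":{"type":"number"},"claw":{"type":"number"}}}}},"required":["rows"]}

```bash
mkdir -p pics; ls
cat > h.py <<'E'
import numpy as np, cv2, json
from plant import sense, camera, get_calibration, sign_off
def cal(n):
    c=get_calibration(n);K=np.array([[c['fx'],0,c['cx']],[0,c['fy'],c['cy']],[0,0,1.]])
    return K,np.array(c['distortion'],float),np.array(c['R']),np.array(c['t'])
def grab(n,f):
    C=cal(n);p,d=camera(n);np.savez('pics/'+f+'.npz',p=p,d=d,K=C[0],D=C[1],R=C[2],t=C[3]);cv2.imwrite('pics/'+f+'.png',p[:,:,::-1]);return p,d,C
def load(f):
    z=np.load('pics/'+f+'.npz');return z['p'],z['d'],(z['K'],z['D'],z['R'],z['t'])
def rays(px,C):
    u=cv2.undistortPoints(np.array(px,float).reshape(-1,1,2),C[0],C[1]).reshape(-1,2)
    r=np.c_[u,np.ones(len(u))]@C[2];return -C[2].T@C[3],r
def onz(px,z,C):
    o,r=rays(px,C);return o+r*((z-o[2])/r[:,2])[:,None]
def cloud(d,C):
    v,u=np.mgrid[0:480,0:640];o,r=rays(np.c_[u.ravel(),v.ravel()],C)
    return (o+r*d.ravel()[:,None]).reshape(480,640,3)
def proj(X,C):
    return cv2.projectPoints(np.array(X,float).reshape(-1,1,3),cv2.Rodrigues(C[2])[0],C[3],C[0],C[1])[0].reshape(-1,2)
E
python3 - <<'E'
from h import *
for n in('scene','side'):
    p,d,C=grab(n,n+'0');print(n,-C[2].T@C[3],C[2][2])
s=sense();print(s)
E
```

```text
pics
scene [1055.06474899 -567.21099529  966.76151407] [-0.42010465  0.51376351 -0.74803685]
side [ 524.02698484 -808.56947994  833.94788834] [ 0.05171564  0.75799301 -0.65020927]
{'time_s': 0.1, 'q': array([-1.20173008,  0.60002648, -0.00257784,  1.60003126,  0.00179763,
        0.9428833 , -0.07977861]), 'qd': array([ 0.00134007, -0.00021607,  0.00093809, -0.00142039,  0.00090725,
       -0.00154924, -0.00198731]), 'joint_efforts': array([ 6.14477627e-03, -7.66550875e+01,  1.50260914e+00, -2.52935135e+01,
       -5.22079901e-02,  1.35919737e-02,  5.96620566e-05]), 'position': array([312.39283038, 653.77704542, 217.86593177]), 'tool_rot': array([ 2.20990153e-01,  9.75275807e-01, -6.65995051e-04, -9.70883251e-05]), 'force': array([ 0.49469025, -0.08157516,  0.00373039]), 'torque': array([ 0.02769551,  0.00111658, -0.03448304]), 'grasp_force': 0.0, 'finger_gap': 92.9191059566554}
```

View pics/scene0.png

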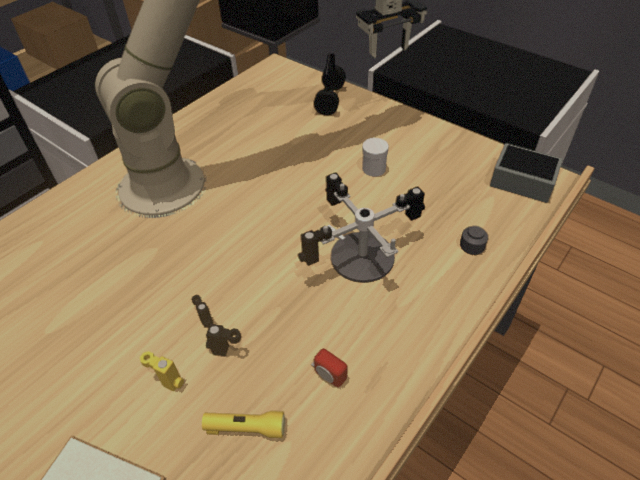

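View pics/side0.png

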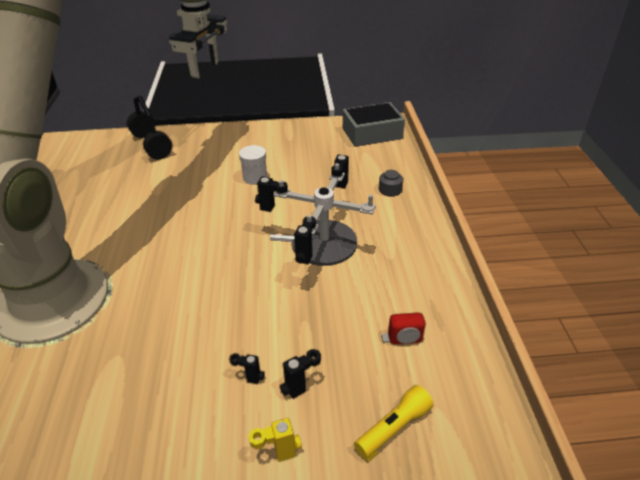

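Run:
```python
from h import *
for n,b in(('scene',(280,160,160,130)),('side',(240,140,160,130))):
    p,d,C=load(n+'0');P=cloud(d,C)
    h,s,v=cv2.split(cv2.cvtColor(p,cv2.COLOR_RGB2HSV))
    # rack: points above table
    m=(d>0)&(P[:,:,2]>8)&(P[:,:,2]<200)
    k,l,st,ce=cv2.connectedComponentsWithStats(m.astype(np.uint8))
    for i in range(1,k):
        if st[i,4]>60:
            Q=P[l==i];print(n,ce[i].round(),st[i,4],Q.min(0).round(),Q.max(0).round(),p[l==i].mean(0).round())
    # cap top
    pts={'scene':{'cap':(365,213),'hook':(390,246)},'side':{'cap':(323,192),'hook':(370,199)}}[n]
    for a,q in pts.items(): print(n,a,onz([q],156 if a=='cap' else 160,C).round(1),P[q[1],q[0]].round(1))
ims=[]
for n,(x,y) in(('scene',(290,165)),('side',(250,145)),('scene',(180,290)),('side',(220,335))):
    p=load(n+'0')[0][:,:,::-1];ims.append(cv2.resize(p[y:y+100,x:x+133],(400,300),interpolation=cv2.INTER_CUBIC))
cv2.imwrite('pics/c0.png',np.vstack([np.hstack(ims[:2]),np.hstack(ims[2:])]))
```

```text
scene [6. 2.] 62 [-1164.   203.   150.] [-1141.   271.   170.] [99. 78. 54.]
scene [268.  15.] 2898 [-601.  794.    8.] [-284. 1084.  165.] [13. 12. 12.]
scene [592.  13.] 2812 [ 243. 1641.    8.] [ 820. 1684.  148.] [54. 50. 51.]
scene [329.  87.] 1127 [ 40. 516.   8.] [198. 720. 170.] [24. 22. 19.]
scene [  8. 111.] 830 [-613. -167.    8.] [-581.  -71.  179.] [34. 32. 30.]
scene [158. 175.] 4796 [-104. -122.    8.] [121. 116. 200.] [111.  99.  80.]
scene [374. 155.] 831 [399. 375.   8.] [474. 452.  89.] [142. 134. 125.]
scene [526. 172.] 2760 [709. 540.   8.] [890. 691.  78.] [54. 53. 48.]
scene [477. 336.] 4299 [ 923. -303.    8.] [946. 750.  46.] [172. 138.  97.]
scene [359. 234.] 5466 [448. -35.   8.] [715. 277. 162.] [86. 79. 71.]
scene [474. 239.] 642 [768. 284.   8.] [832. 349.  60.] [71. 65. 60.]
scene [215. 329.] 1112 [ 403. -291.    8.] [ 564. -220.   84.] [73. 61. 45.]
scene [330. 367.] 880 [ 694. -195.    8.] [ 771. -157.   67.] [128.  65.  50.]
scene [163. 370.] 831 [ 438. -407.    8.] [ 521. -369.   84.] [150. 132.  64.]
scene [246. 423.] 1656 [ 608. -418.    8.] [ 748
[... 663 characters left out ...]
[308. 209.] 5825 [402. -35.   8.] [715. 455. 163.] [92. 86. 80.]
side [391. 182.] 510 [768. 283.   8.] [830. 345.  57.] [68. 63. 59.]
side [ 47. 289.] 8341 [-114. -121.    8.] [119. 113. 200.] [109.  99.  79.]
side [406. 328.] 1066 [ 693. -197.    8.] [ 772. -158.   67.] [125.  51.  42.]
side [298. 372.] 1104 [ 488. -292.    8.] [ 564. -238.   83.] [40. 37. 32.]
side [248. 366.] 615 [ 401. -255.    8.] [ 462. -219.   64.] [46. 41. 35.]
side [395. 421.] 2079 [ 606. -419.    8.] [ 749. -300.   51.] [189. 165.  32.]
side [276. 438.] 1311 [ 439. -409.    8.] [ 521. -369.   85.] [168. 146.  37.]
side cap [[602.8 115.5 156. ]] [602.9 116.3 155.4]
side hook [[699.5  75.  160. ]] [701.2  83.3 153.6]
```

View pics/c0.png

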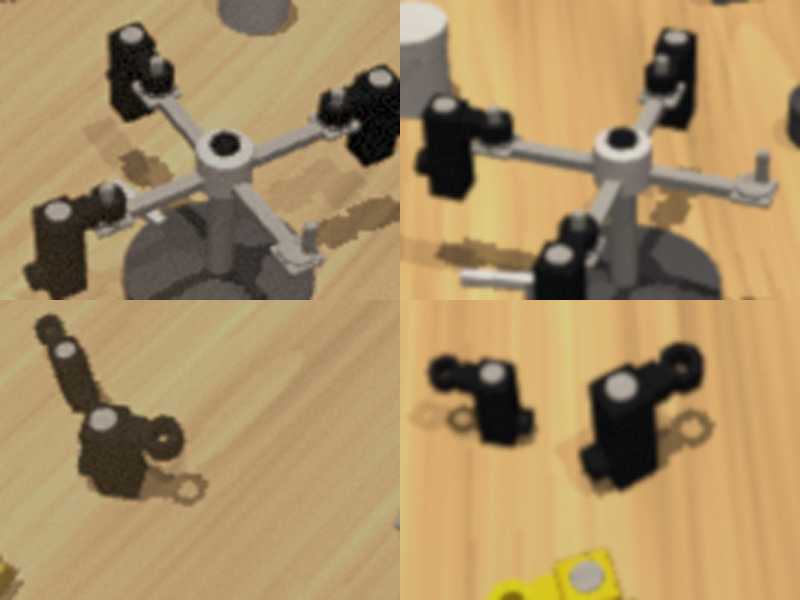

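```bash
cat >> h.py <<'E'
from scipy.spatial.transform import Rotation as Ro
def to(x,y,z,yaw=None,n=None):
    """steps to reach world pos (tool down) with tool-x heading yaw (rad)"""
    s=sense();R=Ro.from_quat(s['tool_rot']);p=s['position']
    M=R.as_matrix();y0=np.arctan2(M[1,0],M[0,0])
    if yaw is None: yaw=y0
    T=Ro.from_matrix(np.array([[np.cos(yaw),np.sin(yaw),0],[np.sin(yaw),-np.cos(yaw),0],[0,0,-1]]))
    rv=(R.inv()*T).as_rotvec(); sh=R.inv().apply(np.array([x,y,z])-p)/1000
    k=n or int(max(1,np.ceil(np.linalg.norm(sh)/.055),np.ceil(np.linalg.norm(rv)/.18)))
    print('pos',p.round(1),'yaw',round(y0,3),'rows',k,'total sh',sh.round(4),'rv',rv.round(4))
    for i in range(k):
        Ri=Ro.from_rotvec(rv*i/k); print('  ',(Ri.inv().apply(sh)/k).round(4),(rv/k).round(4))
E
python3 - <<'E'
from h import *
C=cal('wrist');s=sense();M=Ro.from_quat(s['tool_rot']).as_matrix()
print('wrist cam in tool',M.T@(-C[2].T@C[3]-s['position']),'cam axes in tool\n',(M.T@C[2].T).round(3),C[0])
for n in('scene','side'):
    p,d,C=load(n+'0');P=cloud(d,C);z=P[:,:,2];rr=np.hypot(P[:,:,0]-604,P[:,:,1]-118)
    m=(d>0)&(z>146)&(z<165)&(rr<28);print(n,'hub',P[m].mean(0).round(1),((P[m].max(0)+P[m].min(0))/2).round(1))
    hsv=cv2.cvtColor(p,cv2.COLOR_RGB2HSV).astype(int)
    m=(d>0)&(z>6)&(z<17)&(hsv[:,:,1]<60)&(hsv[:,:,2]>110)&(rr<145)&(rr>60)
    ys,xs=np.nonzero(m);print(' ptr px',len(xs),xs.mean(),ys.mean());
    Q=onz(np.c_[xs,ys],12,C);print(Q.mean(0).round(1),Q.min(0).round(),Q.max(0).round())
    m=(d>0)&(z>134)&(z<165)&(np.hypot(P[:,:,0]-700,P[:,:,1]-80)<30);print(' hook',P[m].mean(0).round(1))
    m=(d>0)&(z>77)&(z<90)&(np.hypot(P[:,:,0]-510,P[:,:,1]+275)<60)
    print(' clutch top',P[m].mean(0).round(1),cv2.minAreaRect(P[m][:,:2].astype(np.float32)))
    m=(d>0)&(z>66)&(z<90)&(np.hypot(P[:,:,0]-525,P[:,:,1]+265)<60)
    print(' top+lug',P[m].mean(0).round(1),cv2.minAreaRect(P[m][:,:2].astype(np.float32)))
to(590,60,400)
E
```

```text
wrist cam in tool [  64.85395025   -0.45793927 -164.83570374] cam axes in tool
 [[-0.    -0.971 -0.238]
 [ 1.    -0.     0.   ]
 [-0.    -0.238  0.971]] [[354.82929213   0.         325.70094297]
 [  0.         354.82929213 247.57785824]
 [  0.           0.           1.        ]]
scene hub [605.5 119.8 151.5] [604.5 122.  152.4]
 ptr px 43 343.3720930232558 233.53488372093022
[526.6 150.   12. ] [478. 131.  12.] [630. 199.  12.]
 hook [699.5  83.5 143.7]
 clutch top [ 520.9 -269.1   79.6] ((532.605712890625, -262.04620361328125), (65.04570007324219, 30.43617057800293), 28.875383377075195)
 top+lug [ 532.1 -264.9   76. ] ((533.5382080078125, -261.998046875), (66.44993591308594, 31.043432235717773), 28.07752799987793)
side hub [604.1 118.  151.5] [604.4 121.1 152. ]
 ptr px 97 281.78350515463916 236.95876288659792
[505.5 141.3  12. ] [478. 129.  12.] [533. 151.  12.]
 hook [699.8  83.3 144.2]
 clutch top [ 519.5 -270.4   79.4] ((531.4323120117188, -262.25140380859375), (64.11528015136719, 30.767423629760742), 30.017812728881836)
 top+lug [ 529.5 -266.6   76. ] ((533.2426147460938, -262.
[... 157 characters left out ...]
-0.0013  0.0001 -0.    ]
   [-0.039 -0.032 -0.014] [-0.0001  0.     -0.    ]
   [-0.039 -0.032 -0.014] [-0.0001  0.     -0.    ]
   [-0.039 -0.032 -0.014] [-0.0001  0.     -0.    ]
   [-0.039 -0.032 -0.014] [-0.0001  0.     -0.    ]
   [-0.039 -0.032 -0.014] [-0.0001  0.     -0.    ]
   [-0.039 -0.032 -0.014] [-0.0001  0.     -0.    ]
   [-0.039 -0.032 -0.014] [-0.0001  0.     -0.    ]
   [-0.039 -0.032 -0.014] [-0.0001  0.     -0.    ]
   [-0.039 -0.032 -0.014] [-0.0001  0.     -0.    ]
   [-0.039 -0.032 -0.014] [-0.0001  0.     -0.    ]
   [-0.039 -0.032 -0.014] [-0.0001  0.     -0.    ]
   [-0.039 -0.032 -0.014] [-0.0001  0.     -0.    ]
   [-0.039 -0.032 -0.014] [-0.0001  0.     -0.    ]
```

Run:
```python
from h import *
to(610,100,280,1.77)
```

```text
pos [312.4 653.8 217.9] yaw 2.696 rows 12 total sh [-0.5073 -0.3715 -0.0616] rv [-1.200e-03  7.000e-04  9.259e-01]
   [-0.0423 -0.031  -0.0051] [-0.0001  0.0001  0.0772]
   [-0.0445 -0.0276 -0.0051] [-0.0001  0.0001  0.0772]
   [-0.0465 -0.0241 -0.0051] [-0.0001  0.0001  0.0772]
   [-0.0482 -0.0204 -0.0051] [-0.0001  0.0001  0.0772]
   [-0.0497 -0.0167 -0.0052] [-0.0001  0.0001  0.0772]
   [-0.0508 -0.0128 -0.0052] [-0.0001  0.0001  0.0772]
   [-0.0516 -0.0088 -0.0052] [-0.0001  0.0001  0.0772]
   [-0.0522 -0.0048 -0.0052] [-0.0001  0.0001  0.0772]
   [-0.0524 -0.0008 -0.0052] [-0.0001  0.0001  0.0772]
   [-0.0523  0.0033 -0.0052] [-0.0001  0.0001  0.0772]
   [-0.0519  0.0073 -0.0052] [-0.0001  0.0001  0.0772]
   [-0.0512  0.0113 -0.0052] [-0.0001  0.0001  0.0772]
```

arm_command(rows=[{"x": -0.042, "y": -0.031, "z": -0.005, "rz": 0.077, "claw": 0}, {"x": -0.0445, "y": -0.0275, "z": -0.005, "rz": 0.077, "claw": 0}, {"x": -0.0465, "y": -0.024, "z": -0.005, "rz": 0.077, "claw": 0}, {"x": -0.048, "y": -0.0205, "z": -0.005, "rz": 0.077, "claw": 0}, {"x": -0.05, "y": -0.0165, "z": -0.005, "rz": 0.077, "claw": 0}, {"x": -0.051, "y": -0.013, "z": -0.005, "rz": 0.077, "claw": 0}, {"x": -0.0515, "y": -0.009, "z": -0.005, "rz": 0.077, "claw": 0}, {"x": -0.052, "y": -0.005, "z": -0.005, "rz": 0.077, "claw": 0}])

```text
schema error: expected keys rx, ry, rz, x, y, z, claw
```

arm_command(rows=[{"x": -0.0525, "y": -0.001, "z": -0.005, "rz": 0.077, "claw": 0}, {"x": -0.0525, "y": 0.003, "z": -0.005, "rz": 0.077, "claw": 0}, {"x": -0.052, "y": 0.0075, "z": -0.005, "rz": 0.077, "claw": 0}, {"x": -0.051, "y": 0.0115, "z": -0.005, "rz": 0.077, "claw": 0}, {"claw": 0}, {"claw": 0}])

```text
schema error: expected keys rx, ry, rz, x, y, z, claw
```

Run:
```python
from h import *
p,d,C=grab('wrist','w1');s=sense();print(s['position'],s['finger_gap'],s['q'].round(2))
to(664,140,200)
```

```text
[312.49262049 653.78593184 217.95116715] 92.92181194321986 [-1.2   0.6  -0.    1.6   0.    0.94 -0.08]
pos [312.5 653.8 218. ] yaw 2.696 rows 12 total sh [-0.5387 -0.312   0.0184] rv [-0.0012  0.0001 -0.    ]
   [-0.0449 -0.026   0.0015] [-0.0001  0.     -0.    ]
   [-0.0449 -0.026   0.0015] [-0.0001  0.     -0.    ]
   [-0.0449 -0.026   0.0015] [-0.0001  0.     -0.    ]
   [-0.0449 -0.026   0.0015] [-0.0001  0.     -0.    ]
   [-0.0449 -0.026   0.0015] [-0.0001  0.     -0.    ]
   [-0.0449 -0.026   0.0015] [-0.0001  0.     -0.    ]
   [-0.0449 -0.026   0.0015] [-0.0001  0.     -0.    ]
   [-0.0449 -0.026   0.0015] [-0.0001  0.     -0.    ]
   [-0.0449 -0.026   0.0015] [-0.0001  0.     -0.    ]
   [-0.0449 -0.026   0.0015] [-0.0001  0.     -0.    ]
   [-0.0449 -0.026   0.0015] [-0.0001  0.     -0.    ]
   [-0.0449 -0.026   0.0015] [-0.0001  0.     -0.    ]
```

View pics/w1.png

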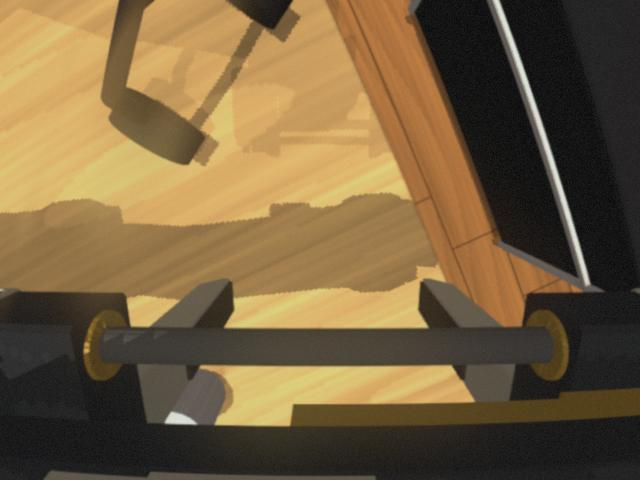

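arm_command(rows=[{"x": -0.042, "y": -0.031, "z": -0.005, "rx": 0, "ry": 0, "rz": 0.077, "claw": 0}, {"x": -0.0445, "y": -0.0275, "z": -0.005, "rx": 0, "ry": 0, "rz": 0.077, "claw": 0}, {"x": -0.0465, "y": -0.024, "z": -0.005, "rx": 0, "ry": 0, "rz": 0.077, "claw": 0}, {"x": -0.048, "y": -0.0205, "z": -0.005, "rx": 0, "ry": 0, "rz": 0.077, "claw": 0}, {"x": -0.05, "y": -0.0165, "z": -0.005, "rx": 0, "ry": 0, "rz": 0.077, "claw": 0}, {"x": -0.051, "y": -0.013, "z": -0.005, "rx": 0, "ry": 0, "rz": 0.077, "claw": 0}, {"x": -0.0515, "y": -0.009, "z": -0.005, "rx": 0, "ry": 0, "rz": 0.077, "claw": 0}, {"x": -0.052, "y": -0.005, "z": -0.005, "rx": 0, "ry": 0, "rz": 0.077, "claw": 0}])

```text
time_s: 1.15
position: [511.1, 283.4, 258.8]
tool_rot: [0.507, 0.862, 0.0, 0.0]
force: [0.9, 0.8, -0.2]
finger_gap: 17.7
grasp_force: 0.0
```

arm_command(rows=[{"x": -0.0525, "y": -0.001, "z": -0.005, "rx": 0, "ry": 0, "rz": 0.077, "claw": 0}, {"x": -0.0525, "y": 0.003, "z": -0.005, "rx": 0, "ry": 0, "rz": 0.077, "claw": 0}, {"x": -0.052, "y": 0.0075, "z": -0.005, "rx": 0, "ry": 0, "rz": 0.077, "claw": 0}, {"x": -0.051, "y": 0.0115, "z": -0.005, "rx": 0, "ry": 0, "rz": 0.077, "claw": 0}, {"x": -0.05, "y": 0, "z": -0.02, "rx": 0, "ry": 0, "rz": 0, "claw": 0}, {"x": 0, "y": 0, "z": 0, "rx": 0, "ry": 0, "rz": 0, "claw": 0}, {"x": 0, "y": 0, "z": 0, "rx": 0, "ry": 0, "rz": 0, "claw": 0}])

```text
time_s: 2.02
position: [619.7, 51.9, 298.3]
tool_rot: [0.633, 0.775, 0.0, -0.0]
force: [-0.3, 0.4, 0.0]
finger_gap: 0.6
grasp_force: 0.0
```

Run:
```python
from h import *
p,d,C=grab('wrist','w1');s=sense();print(s['position'],s['finger_gap'],s['q'].round(2))
to(664,140,200)
```

```text
[619.58298304  52.68145298 298.08133842] 0.6411502072327695 [-0.39  0.41  0.31  1.77 -0.15  0.99  0.18]
pos [619.6  52.7 298.1] yaw 1.773 rows 3 total sh [0.0765 0.0612 0.0981] rv [-0.0008 -0.0008  0.    ]
   [0.0255 0.0204 0.0327] [-0.0003 -0.0003  0.    ]
   [0.0255 0.0204 0.0327] [-0.0003 -0.0003  0.    ]
   [0.0255 0.0204 0.0327] [-0.0003 -0.0003  0.    ]
```

View pics/w1.png

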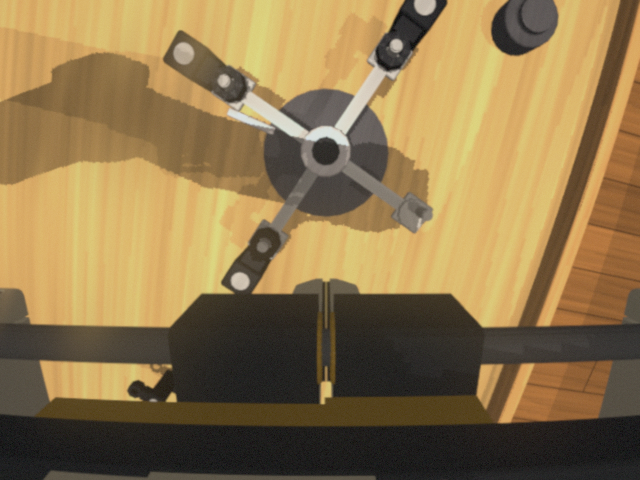

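Run:
```python
from h import *
p,d,C=load('w1');g=cv2.cvtColor(p,cv2.COLOR_RGB2GRAY);P=cloud(d,C)
m=np.zeros_like(g);m[130:170,305:345]=(g[130:170,305:345]<50);ys,xs=np.nonzero(m);print('cap',len(xs),onz([[xs.mean(),ys.mean()]],156,C).round(1),xs.mean(),ys.mean())
# stand disc edge: dark grey circle r78 z18, and hub ring
hsv=cv2.cvtColor(p,cv2.COLOR_RGB2HSV).astype(int);S=hsv[:,:,1]
m=(S<70);z=P[:,:,2];r=np.hypot(P[:,:,0]-605,P[:,:,1]-120)
hub=(z>140)&(r<30)&(S<70);Q=P[hub];print('hub',cv2.minEnclosingCircle(Q[:,:2].astype(np.float32)))
dk=(z>12)&(z<24)&(r<95)&(S<70)&(hsv[:,:,2]<110);Q=P[dk];print('disc',cv2.minEnclosingCircle(Q[:,:2].astype(np.float32)))
pt=(z>5)&(z<18)&(r>82)&(r<140)&(S<80)&(hsv[:,:,2]>130);ys,xs=np.nonzero(pt);Q=onz(np.c_[xs,ys],12,C)[:,:2]
print('ptr',len(xs),cv2.minAreaRect(Q.astype(np.float32)),Q.mean(0));L=cv2.fitLine(Q.astype(np.float32),cv2.DIST_L2,0,.01,.01).ravel();print(L,np.degrees(np.arctan2(L[1],L[0])))
pl=(z>120)&(z<165)&(np.hypot(P[:,:,0]-700,P[:,:,1]-83)<30);Q=P[pl];print('plate',pl.sum(),Q.mean(0),cv2.minAreaRect(Q[:,:2].astype(np.float32)))
for a in(60,40):
  Q2=Q[Q[:,2]>155];print('pin',len(Q2),Q2.mean(0) if len(Q2) else '')
ims=[]
for (x,y) in((375,172),(220,85)): ims.append(cv2.resize(p[y:y+75,x:x+75,::-1],(400,400),interpolation=cv2.INTER_CUBIC))
cv2.imwrite('pics/c1.png',np.hstack(ims))
```

```text
cap 422 [[605.3 122.6 156. ]] 325.41706161137444 152.12322274881515
hub ((604.9606323242188, 123.6571044921875), 21.80297088623047)
disc ((604.0927734375, 126.16912078857422), 70.08116912841797)
ptr 320 ((502.08831787109375, 145.6237335205078), (10.489737510681152, 48.70646667480469), 77.44341278076172) [501.23714403 146.07832081]
[ 9.8057324e-01 -1.9615322e-01  5.0123715e+02  1.4607832e+02] -11.312099
plate 1157 [693.00328335  87.03745003 134.13193099] ((691.9541015625, 87.5285873413086), (30.328487396240234, 41.24607849121094), 67.7630615234375)
pin 106 [702.02756415  88.72101138 158.04688649]
pin 106 [702.02756415  88.72101138 158.04688649]
```

View pics/c1.png

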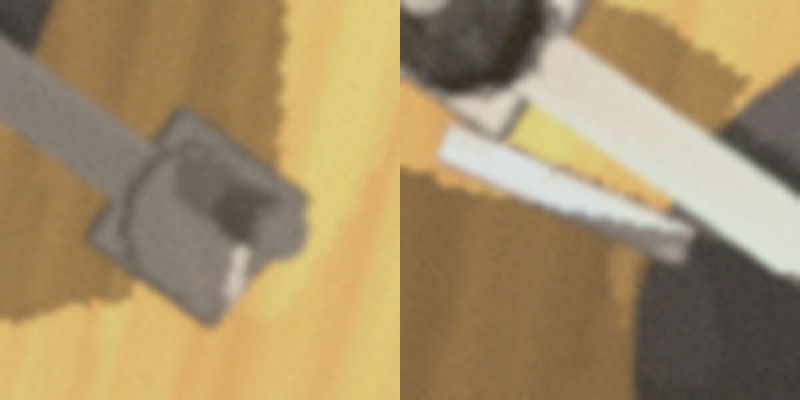

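Run:
```python
from h import *
to(657.6,147,200);R=Ro.from_quat(sense()['tool_rot'])
a=np.radians(np.linspace(25,-167,17));X=np.c_[605+58*np.cos(a),122+58*np.sin(a),0*a]
print((R.inv().apply(np.diff(X,axis=0))/1000).round(4)[:,:2].tolist())
```

```text
pos [619.6  52.7 298.1] yaw 1.773 rows 3 total sh [0.0847 0.0563 0.0981] rv [-0.0008 -0.0008  0.    ]
   [0.0282 0.0188 0.0327] [-0.0003 -0.0003  0.    ]
   [0.0282 0.0188 0.0327] [-0.0003 -0.0003  0.    ]
   [0.0282 0.0187 0.0327] [-0.0003 -0.0003  0.    ]
[[-0.012, 0.0016], [-0.0121, -0.001], [-0.0116, -0.0035], [-0.0106, -0.0058], [-0.0092, -0.0079], [-0.0074, -0.0096], [-0.0052, -0.011], [-0.0028, -0.0118], [-0.0003, -0.0121], [0.0022, -0.0119], [0.0047, -0.0112], [0.0069, -0.01], [0.0088, -0.0083], [0.0104, -0.0063], [0.0114, -0.004], [0.012, -0.0016]]
```

arm_command(rows=[{"x": 0.0282, "y": 0.0188, "z": 0.033, "rx": 0, "ry": 0, "rz": 0, "claw": 0}, {"x": 0.0282, "y": 0.0188, "z": 0.033, "rx": 0, "ry": 0, "rz": 0, "claw": 0}, {"x": 0.0282, "y": 0.0188, "z": 0.032, "rx": 0, "ry": 0, "rz": 0, "claw": 0}, {"x": 0, "y": 0, "z": 0.03, "rx": 0, "ry": 0, "rz": 0, "claw": 0}, {"x": 0, "y": 0, "z": 0.03, "rx": 0, "ry": 0, "rz": 0, "claw": 0}, {"x": 0, "y": 0, "z": 0.03, "rx": 0, "ry": 0, "rz": 0, "claw": 0}, {"x": 0, "y": 0, "z": 0, "rx": 0, "ry": 0, "rz": 0, "claw": 0}])

```text
time_s: 2.95
position: [656.2, 147.0, 108.0]
tool_rot: [0.632, 0.775, -0.002, -0.002]
force: [0.8, -0.2, 0.8]
finger_gap: 0.6
grasp_force: 0.0
```

arm_command(rows=[{"x": -0.012, "y": 0.0016, "z": 0, "rx": 0, "ry": 0, "rz": 0, "claw": 0}, {"x": -0.012, "y": -0.001, "z": 0, "rx": 0, "ry": 0, "rz": 0, "claw": 0}, {"x": -0.0116, "y": -0.0035, "z": 0, "rx": 0, "ry": 0, "rz": 0, "claw": 0}, {"x": -0.0106, "y": -0.0058, "z": 0, "rx": 0, "ry": 0, "rz": 0, "claw": 0}, {"x": 0, "y": 0, "z": 0, "rx": 0, "ry": 0, "rz": 0, "claw": 0}])

```text
time_s: 3.58
position: [659.6, 96.7, 112.0]
tool_rot: [0.633, 0.774, 0.0, 0.001]
force: [-0.9, -1.0, 0.6]
finger_gap: 0.2
grasp_force: 0.0
```

arm_command(rows=[{"x": -0.0092, "y": -0.0079, "z": 0, "rx": 0, "ry": 0, "rz": 0, "claw": 0}, {"x": -0.0074, "y": -0.0096, "z": 0, "rx": 0, "ry": 0, "rz": 0, "claw": 0}, {"x": -0.0052, "y": -0.011, "z": 0, "rx": 0, "ry": 0, "rz": 0, "claw": 0}, {"x": -0.0028, "y": -0.0118, "z": 0, "rx": 0, "ry": 0, "rz": 0, "claw": 0}, {"x": -0.0003, "y": -0.012, "z": 0, "rx": 0, "ry": 0, "rz": 0, "claw": 0}])

```text
time_s: 4.2
position: [615.8, 64.1, 111.9]
tool_rot: [0.633, 0.774, 0.003, 0.002]
force: [6.4, 2.8, -0.5]
finger_gap: 0.6
grasp_force: 2.9
```

arm_command(rows=[{"x": 0.0022, "y": -0.0119, "z": 0, "rx": 0, "ry": 0, "rz": 0, "claw": 0}, {"x": 0.0047, "y": -0.0112, "z": 0, "rx": 0, "ry": 0, "rz": 0, "claw": 0}, {"x": 0.0069, "y": -0.01, "z": 0, "rx": 0, "ry": 0, "rz": 0, "claw": 0}, {"x": 0.0088, "y": -0.0083, "z": 0, "rx": 0, "ry": 0, "rz": 0, "claw": 0}, {"x": 0, "y": 0, "z": 0, "rx": 0, "ry": 0, "rz": 0, "claw": 0}, {"x": 0, "y": 0, "z": 0, "rx": 0, "ry": 0, "rz": 0, "claw": 0}])

```text
time_s: 4.95
position: [567.8, 76.8, 110.8]
tool_rot: [0.633, 0.774, -0.0, -0.0]
force: [-0.8, 0.3, -0.6]
finger_gap: 0.6
grasp_force: 0.0
```

```bash
cat >> h.py <<'E'
def arms(n,f):
    """arm directions of the carousel (deg mod 90 estimate) and pin candidates"""
    p,d,C=grab(n,f);P=cloud(d,C);z=P[:,:,2];dx=P[:,:,0]-604.8;dy=P[:,:,1]-122;r=np.hypot(dx,dy)
    hsv=cv2.cvtColor(p,cv2.COLOR_RGB2HSV);m=(z>124)&(z<136)&(r>28)&(r<80)&(hsv[:,:,1]<75)
    a=np.degrees(np.arctan2(dy,dx))[m];h,_=np.histogram(a,bins=72,range=(-180,180))
    print(n,[(int(-177.5+5*i),int(c)) for i,c in enumerate(h) if c>8]);return p,P,C
E
python3 - <<'E'
from h import *
s=sense();print(s['position'],s['force']);arms('scene','s2');arms('side','s3')
E
```

```text
[567.75718477  76.83096623 110.78436929] [-0.82336743  0.34518416 -0.63567957]
scene [(-127, 17), (-122, 14), (-117, 17), (-67, 13), (-62, 25), (-57, 20), (-52, 12), (22, 24), (27, 53), (32, 31), (37, 19)]
side [(-152, 11), (-147, 21), (-132, 9), (-127, 15), (-122, 19), (-117, 11), (-67, 25), (-62, 39), (-57, 27), (22, 18), (27, 35), (32, 19)]
```

arm_command(rows=[{"x": 0.0104, "y": -0.0063, "z": 0, "rx": 0, "ry": 0, "rz": 0, "claw": 0}, {"x": 0.0114, "y": -0.004, "z": 0, "rx": 0, "ry": 0, "rz": 0, "claw": 0}, {"x": 0.01, "y": -0.0014, "z": 0, "rx": 0, "ry": 0, "rz": 0, "claw": 0}, {"x": 0, "y": 0, "z": 0, "rx": 0, "ry": 0, "rz": 0, "claw": 0}, {"x": 0, "y": 0, "z": 0, "rx": 0, "ry": 0, "rz": 0, "claw": 0}])

```text
time_s: 5.68
position: [549.4, 106.5, 110.5]
tool_rot: [0.632, 0.775, -0.0, -0.0]
force: [0.5, 0.6, -0.1]
finger_gap: 0.1
grasp_force: 0.0
```

Run:
```python
from h import *
s=sense();print(s['position'],s['force']);arms('scene','s2');arms('side','s3')
p=load('s3')[0];cv2.imwrite('pics/c3.png',cv2.resize(p[150:280,200:400,::-1],(800,520)))
```

```text
[549.43393412 106.49149761 110.49138112] [ 0.4815232   0.61505208 -0.11899944]
scene [(-177, 12), (-157, 29), (-152, 16), (-102, 14), (-97, 31), (-92, 41), (-87, 25), (-12, 14), (-7, 48), (-2, 39), (2, 20), (77, 10), (82, 35), (87, 29), (92, 19), (177, 10)]
side [(-177, 12), (-157, 34), (-152, 22), (-97, 13), (-92, 17), (-87, 9), (-12, 16), (-7, 51), (-2, 25), (2, 18), (82, 12), (87, 9), (177, 14)]
```

arm_command(rows=[{"x": 0.004, "y": 0, "z": 0, "rx": 0, "ry": 0, "rz": 0, "claw": 0}, {"x": 0.003, "y": 0, "z": 0, "rx": 0, "ry": 0, "rz": 0, "claw": 0}, {"x": 0, "y": 0, "z": 0, "rx": 0, "ry": 0, "rz": 0, "claw": 0}])

```text
time_s: 6.15
position: [549.0, 112.0, 110.6]
tool_rot: [0.633, 0.774, -0.0, 0.001]
force: [2.2, -5.3, -1.3]
finger_gap: 0.5
grasp_force: 2.4
```

Run:
```python
from h import *
s=sense();print(s['position'],s['force']);p,P,C=arms('wrist','w2')
```

```text
[548.97323504 112.01159545 110.63513406] [ 2.20782492 -5.30602366 -1.31605949]
wrist [(-177, 299), (-7, 32), (2, 164), (7, 33), (72, 67), (77, 705), (82, 1346), (87, 1461), (92, 432), (97, 17), (157, 55), (162, 361), (167, 1176), (172, 1230), (177, 502)]
```

View pics/w2.png

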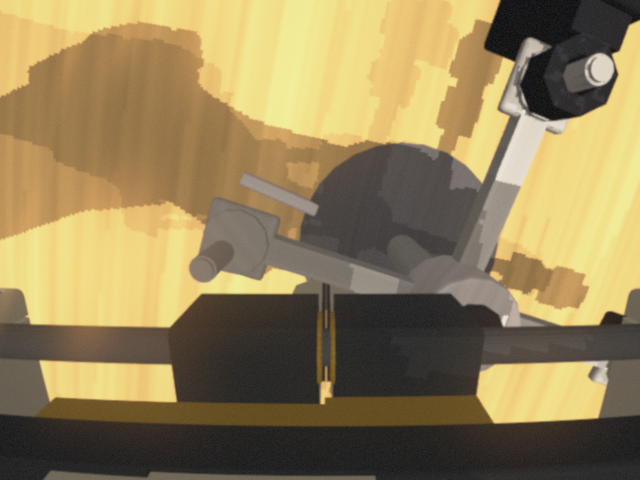

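```bash
cat >> h.py <<'E'
def fit(f,ang=167.5,ax=(604.8,122.3)):
    p,d,C=load(f);P=cloud(d,C);z=P[:,:,2];dx=P[:,:,0]-ax[0];dy=P[:,:,1]-ax[1];r=np.hypot(dx,dy)
    a=np.degrees(np.arctan2(dy,dx))%360;hsv=cv2.cvtColor(p,cv2.COLOR_RGB2HSV);S=hsv[:,:,1];da=(a-ang+180)%360-180
    def line(m,zz,t):
        ys,xs=np.nonzero(m);Q=onz(np.c_[xs,ys],zz,C)[:,:2];L=cv2.fitLine(Q.astype(np.float32),cv2.DIST_L2,0,.01,.01).ravel();v=L[:2]*np.sign(L[0]*np.cos(np.radians(ang))+L[1]*np.sin(np.radians(ang)))
        off=np.cross(v,np.array(ax)-Q.mean(0));c=Q.mean(0)-ax
        print(t,len(Q),Q.mean(0).round(1),'dir',np.degrees(np.arctan2(v[1],v[0])).round(2)%360,'bearing of mean',np.degrees(np.arctan2(c[1],c[0])).round(2)%360,'ax offset',off.round(2),cv2.minAreaRect(Q.astype(np.float32)))
    line((abs(z-130)<4)&(r>28)&(r<82)&(abs(da)<18)&(S<75),130,'arm')
    line((abs(z-12)<4)&(r>81)&(r<140)&(abs(da)<15)&(S<80)&(hsv[:,:,2]>85),12,'ptr')
    line((abs(z-132.5)<4)&(r>86)&(r<118)&(abs(da)<18)&(S<75),133,'plate')
    m=(abs(z-160)<3.5)&(r>85)&(r<118)&(abs(da)<18);ys,xs=np.nonzero(m);Q=onz(np.c_[xs,ys],160,C)[:,:2] if len(xs) else np.zeros((1,2));print('pin',len(xs),xs.mean(),ys.mean(),cv2.minEnclosingCircle(Q.astype(np.float32)),Q.mean(0))
    m=(abs(z-152)<6)&(r<28);ys,xs=np.nonzero(m);print('hub',len(xs),P[m].mean(0) if len(xs) else '')
E
python3 - <<'E' 2>/dev/null
from h import *
fit('w2')
p=load('w2')[0];cv2.imwrite('pics/c4.png',cv2.resize(p[190:300,180:330,::-1],(750,550),interpolation=cv2.INTER_CUBIC))
E
```

```text
arm 3516 [548.9 130.8] dir 174.92 bearing of mean 171.35 ax offset 3.52 ((550.1207885742188, 126.72378540039062), (21.578975677490234, 54.2230110168457), 82.95993041992188)
ptr 892 [502.  146.4] dir 167.51 bearing of mean 166.79 ax offset 1.32 ((501.96527099609375, 146.48629760742188), (10.085532188415527, 49.38148880004883), 77.151611328125)
plate 3349 [507.6 138.5] dir 137.21 bearing of mean 170.54 ax offset -54.15 ((506.57391357421875, 137.04946899414062), (28.549644470214844, 28.190876007080078), 82.16280364990234)
pin 606 202.8003300330033 268.47194719471946 ((502.298583984375, 132.1147918701172), 5.188651084899902) [502.03939625 132.25110617]
hub 2739 [606.35438011 136.4031048  149.66094301]
```

View pics/c4.png

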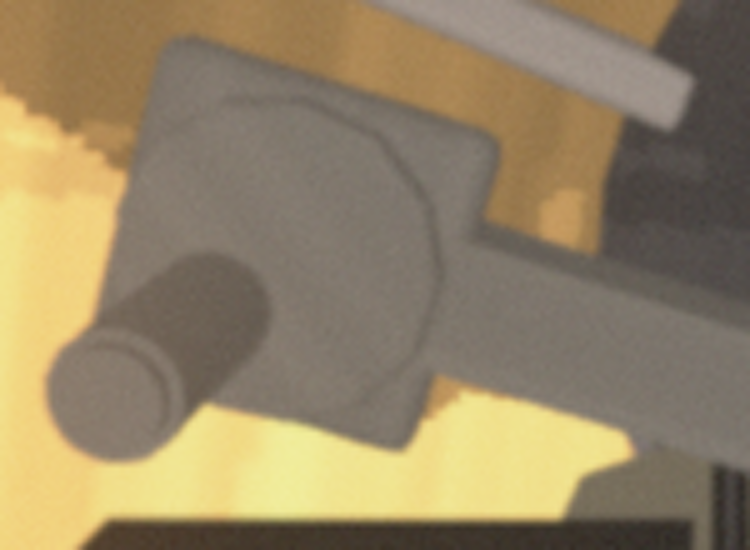

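arm_command(rows=[{"x": 0.002, "y": 0, "z": 0, "rx": 0, "ry": 0, "rz": 0, "claw": 0}, {"x": 0.0017, "y": 0.0002, "z": 0, "rx": 0, "ry": 0, "rz": 0, "claw": 0}, {"x": 0.001, "y": 0.0001, "z": 0, "rx": 0, "ry": 0, "rz": 0, "claw": 0}, {"x": 0, "y": 0, "z": 0, "rx": 0, "ry": 0, "rz": 0, "claw": 0}, {"x": 0, "y": 0, "z": 0, "rx": 0, "ry": 0, "rz": 0, "claw": 0}])

```text
time_s: 6.82
position: [548.8, 116.4, 110.7]
tool_rot: [0.633, 0.774, -0.0, 0.001]
force: [2.5, -4.8, -1.1]
finger_gap: 0.4
grasp_force: 2.4
```

```bash
python3 - <<'E' 2>/dev/null
from h import *
s=sense();print(s['position'],s['force']);grab('wrist','w3');fit('w3',ax=(604.8,123))
E
```

```text
[548.82670269 116.3976906  110.70550512] [ 2.54686752 -4.7727905  -1.10681872]
arm 3460 [549.3 136.4] dir 169.74 bearing of mean 166.47 ax offset 3.25 ((550.460693359375, 130.87290954589844), (24.15475082397461, 54.403900146484375), 77.41320037841797)
ptr 761 [502.8 147. ] dir 166.23 bearing of mean 166.76 ax offset -0.97 ((501.8594665527344, 146.7438201904297), (9.93461799621582, 49.383480072021484), 77.08428192138672)
plate 3399 [509.3 148.2] dir 133.86 bearing of mean 165.21 ax offset -51.39 ((508.1891784667969, 146.9293212890625), (28.593761444091797, 28.125152587890625), 77.85393524169922)
pin 633 208.3001579778831 253.58135860979462 ((503.23828125, 142.4391326904297), 5.179553031921387) [503.08800643 142.30041127]
hub 1925 [608.69893929 135.89742447 148.97808595]
```

Run:
```python
from h import *
to(516,-271,150,.497,n=8)
```

```text
pos [548.8 116.4 110.7] yaw 1.77 rows 8 total sh [-0.3733 -0.1089 -0.0389] rv [2.1000e-03 5.0000e-04 1.2732e+00]
   [-0.0467 -0.0136 -0.0049] [3.000e-04 1.000e-04 1.591e-01]
   [-0.0482 -0.006  -0.0049] [3.000e-04 1.000e-04 1.591e-01]
   [-0.0486  0.0017 -0.0049] [3.000e-04 1.000e-04 1.591e-01]
   [-0.0477  0.0094 -0.0049] [3.000e-04 1.000e-04 1.591e-01]
   [-0.0456  0.0168 -0.0049] [3.000e-04 1.000e-04 1.591e-01]
   [-0.0424  0.0238 -0.0049] [3.000e-04 1.000e-04 1.591e-01]
   [-0.0381  0.0302 -0.0049] [3.000e-04 1.000e-04 1.591e-01]
   [-0.0328  0.0359 -0.0049] [3.000e-04 1.000e-04 1.591e-01]
```

arm_command(rows=[{"x": -0.012, "y": 0, "z": 0, "rx": 0, "ry": 0, "rz": 0, "claw": 0}, {"x": 0, "y": 0, "z": -0.045, "rx": 0, "ry": 0, "rz": 0, "claw": 0}, {"x": 0, "y": 0, "z": -0.045, "rx": 0, "ry": 0, "rz": 0, "claw": 0}, {"x": 0, "y": 0, "z": -0.03, "rx": 0, "ry": 0, "rz": 0, "claw": 0}])

```text
time_s: 7.38
position: [550.5, 105.8, 232.6]
tool_rot: [0.633, 0.774, 0.001, 0.0]
force: [-0.7, 0.2, -0.6]
finger_gap: 0.2
grasp_force: 0.0
```

arm_command(rows=[{"x": -0.0452, "y": -0.0136, "z": 0.005, "rx": 0, "ry": 0, "rz": 0.159, "claw": 0.65}, {"x": -0.0467, "y": -0.006, "z": 0.005, "rx": 0, "ry": 0, "rz": 0.159, "claw": 0.65}, {"x": -0.0471, "y": 0.0017, "z": 0.005, "rx": 0, "ry": 0, "rz": 0.159, "claw": 0.65}, {"x": -0.0462, "y": 0.0094, "z": 0.01, "rx": 0, "ry": 0, "rz": 0.159, "claw": 0.65}, {"x": -0.0441, "y": 0.0168, "z": 0.01, "rx": 0, "ry": 0, "rz": 0.159, "claw": 0.65}, {"x": -0.041, "y": 0.0238, "z": 0.01, "rx": 0, "ry": 0, "rz": 0.159, "claw": 0.65}, {"x": -0.037, "y": 0.0302, "z": 0.01, "rx": 0, "ry": 0, "rz": 0.159, "claw": 0.65}, {"x": -0.032, "y": 0.0359, "z": 0.01, "rx": 0, "ry": 0, "rz": 0.159, "claw": 0.65}])

```text
time_s: 8.38
position: [521.2, -273.3, 165.3]
tool_rot: [0.97, 0.245, 0.0, -0.0]
force: [0.5, -0.2, -0.6]
finger_gap: 60.3
grasp_force: 0.0
```

```bash
cat > clutch.py <<'E'
from h import *
s=sense();print(s['position'],s['q'].round(2),s['finger_gap'])
p,d,C=grab('wrist','w4');P=cloud(d,C);z=P[:,:,2];r=np.hypot(P[:,:,0]-535,P[:,:,1]+262)
hsv=cv2.cvtColor(p,cv2.COLOR_RGB2HSV)
for t,lo,hi in(('all',66,84),('lug',72,77.5),('block',78,84)):
    m=(z>lo)&(z<hi)&(r<60);Q=P[m][:,:2].astype(np.float32);print(t,len(Q),cv2.minAreaRect(Q) if len(Q) else '')
to(516,-271,33,.497)
E
python3 clutch.py
```

```text
[ 521.15826557 -273.27983921  165.30843821] [-0.01  0.57  0.6   1.99 -0.48  0.72 -0.19] 60.30335372201552
all 2935 ((533.4198608398438, -260.885498046875), (67.22724151611328, 29.989990234375), 28.290742874145508)
lug 1509 ((533.4198608398438, -260.885498046875), (67.22724151611328, 29.989990234375), 28.290742874145508)
block 1205 ((516.70458984375, -269.834716796875), (28.392578125, 28.241605758666992), 28.55724334716797)
pos [ 519.6 -280.2  164.9] yaw 0.482 rows 3 total sh [ 0.0014 -0.0102  0.1319] rv [ 0.0036  0.0021 -0.0153]
   [ 0.0005 -0.0034  0.044 ] [ 0.0012  0.0007 -0.0051]
   [ 0.0004 -0.0034  0.044 ] [ 0.0012  0.0007 -0.0051]
   [ 0.0004 -0.0033  0.044 ] [ 0.0012  0.0007 -0.0051]
```

View pics/w4.png

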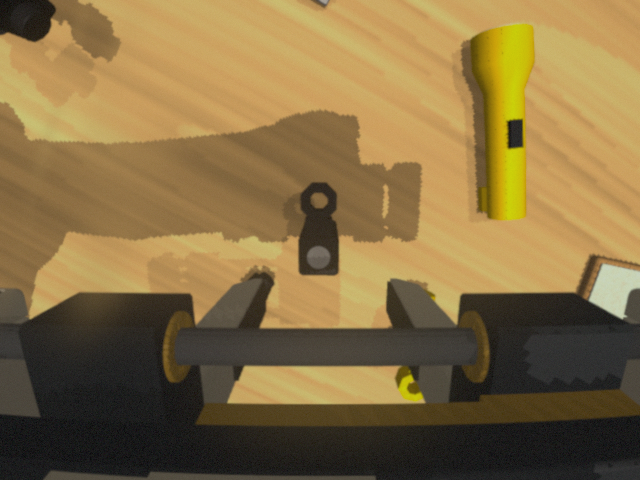

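arm_command(rows=[{"x": 0.0008, "y": -0.0095, "z": 0.01, "rx": 0, "ry": 0, "rz": -0.014, "claw": 0.65}, {"x": 0, "y": 0, "z": 0.04, "rx": 0, "ry": 0, "rz": 0, "claw": 0.65}, {"x": 0, "y": 0, "z": 0.04, "rx": 0, "ry": 0, "rz": 0, "claw": 0.65}, {"x": 0, "y": 0, "z": 0.03, "rx": 0, "ry": 0, "rz": 0, "claw": 0.65}, {"x": 0, "y": 0, "z": 0.012, "rx": 0, "ry": 0, "rz": 0, "claw": 0.65}, {"x": 0, "y": 0, "z": 0, "rx": 0, "ry": 0, "rz": 0, "claw": 0.65}])

```text
time_s: 9.18
position: [517.4, -262.3, 33.4]
tool_rot: [0.967, 0.255, -0.0, -0.001]
force: [-0.9, -0.1, 0.2]
finger_gap: 60.9
grasp_force: 0.0
```

Run:
```python
from h import *
to(516.3,-271.2,33,.496);print(sense()['force'],sense()['finger_gap'])
```

```text
pos [ 517.4 -262.3   33.4] yaw 0.515 rows 1 total sh [-0.0054  0.0072  0.0004] rv [-0.0013  0.0003  0.019 ]
   [-0.0054  0.0072  0.0004] [-0.0013  0.0003  0.019 ]
[-0.86313569 -0.13899614  0.17749697] 60.87993835860148
```

arm_command(rows=[{"x": -0.0054, "y": 0.0072, "z": 0, "rx": 0, "ry": 0, "rz": 0.019, "claw": 0.65}, {"x": 0, "y": 0, "z": 0, "rx": 0, "ry": 0, "rz": 0, "claw": 0.65}, {"x": 0, "y": 0, "z": 0, "rx": 0, "ry": 0, "rz": 0, "claw": 0.45}, {"x": 0, "y": 0, "z": 0, "rx": 0, "ry": 0, "rz": 0, "claw": 0.35}, {"x": 0, "y": 0, "z": 0, "rx": 0, "ry": 0, "rz": 0, "claw": 0.2}, {"x": 0, "y": 0, "z": 0, "rx": 0, "ry": 0, "rz": 0, "claw": 0.2}, {"x": 0, "y": 0, "z": 0, "rx": 0, "ry": 0, "rz": 0, "claw": 0.1}, {"x": 0, "y": 0, "z": 0, "rx": 0, "ry": 0, "rz": 0, "claw": 0.1}])

```text
time_s: 10.18
position: [516.3, -271.6, 33.6]
tool_rot: [0.97, 0.245, -0.0, -0.0]
force: [-2.2, 2.2, 3.1]
finger_gap: 29.9
grasp_force: 30.0
```

arm_command(rows=[{"x": 0, "y": 0, "z": 0, "rx": 0, "ry": 0, "rz": 0, "claw": 0}, {"x": 0, "y": 0, "z": -0.015, "rx": 0, "ry": 0, "rz": 0, "claw": 0}, {"x": 0, "y": 0, "z": -0.04, "rx": 0, "ry": 0, "rz": 0, "claw": 0}, {"x": 0, "y": 0, "z": -0.05, "rx": 0, "ry": 0, "rz": 0, "claw": 0}, {"x": 0, "y": 0, "z": -0.05, "rx": 0, "ry": 0, "rz": 0, "claw": 0}, {"x": 0, "y": 0, "z": 0, "rx": 0, "ry": 0, "rz": 0, "claw": 0}, {"x": 0, "y": 0, "z": 0, "rx": 0, "ry": 0, "rz": 0, "claw": 0}])

```text
time_s: 11.05
position: [516.4, -271.7, 188.6]
tool_rot: [0.97, 0.245, 0.0, 0.0]
force: [0.1, 0.1, -1.5]
finger_gap: 29.9
grasp_force: 30.0
```

```bash
cat > eye.py <<'E'
from h import *
import sys
# eye/hole position in tool frame, from held clutch
def held(f):
    p,d,C=load(f);P=cloud(d,C);s=sense();M=Ro.from_quat(s['tool_rot']).as_matrix();T=(P-s['position'])@M
    # lug top surface in tool frame: 16 mm above underside
    m=(d>0)&(abs(T[:,:,1])<22)&(T[:,:,0]>-25)&(T[:,:,0]<65)&(T[:,:,2]>-70)&(T[:,:,2]<-30)
    return p,d,C,P,T,m,s
if __name__=='__main__':
    grab('wrist',sys.argv[1]);p,d,C,P,T,m,s=held(sys.argv[1])
    Q=T[m];h,e=np.histogram(Q[:,2],bins=20,range=(-70,-30));print(dict(zip(e[:-1],h)))
    print('all',cv2.minAreaRect(Q[:,:2].astype(np.float32)))
    l=m&(T[:,:,0]>25);Q=T[l];print('lug',len(Q),Q.min(0),Q.max(0),np.median(Q,0))
    g=l.astype(np.uint8);cs,hi=cv2.findContours(g,cv2.RETR_CCOMP,cv2.CHAIN_APPROX_NONE)
    for c,hh in zip(cs,hi[0]):
        if hh[3]>=0 and cv2.contourArea(c)>20:
            (x,y),w,a=cv2.minAreaRect(c);M=cv2.moments(c);print('hole px',M['m10']/M['m00'],M['m01']/M['m00'],w)
    print(s['position'],s['force'],s['finger_gap'],s['grasp_force'])
E
python3 eye.py w5
python3 - <<'E'
from h import *
to(460,140,200,-.224)
E
```

```text
{np.float64(-70.0): np.int64(77), np.float64(-68.0): np.int64(72), np.float64(-66.0): np.int64(54), np.float64(-64.0): np.int64(51), np.float64(-62.0): np.int64(67), np.float64(-60.0): np.int64(145), np.float64(-58.0): np.int64(17), np.float64(-56.0): np.int64(14), np.float64(-54.0): np.int64(32), np.float64(-52.0): np.int64(90), np.float64(-50.0): np.int64(120), np.float64(-48.0): np.int64(884), np.float64(-46.0): np.int64(1683), np.float64(-44.0): np.int64(2437), np.float64(-42.0): np.int64(3149), np.float64(-40.0): np.int64(234), np.float64(-38.0): np.int64(200), np.float64(-36.0): np.int64(209), np.float64(-34.0): np.int64(161), np.float64(-32.0): np.int64(163)}
all ((20.127361297607422, 0.17562294006347656), (67.55892181396484, 43.98120880126953), 0.872186005115509)
lug 4227 [ 25.00621274 -12.34471146 -43.88762886] [ 53.84106837  13.8933003  -30.00561652] [ 38.31824605   0.68378949 -41.74145816]
hole px 325.37370663420575 228.6459728139582 (31.112703323364258, 31.819807052612305)
[ 516.01002717 -271.57352621  187.87139807] [-0.03655495  0.70961984 -2.54826432] 29.69161960406066 29.99965399503708
pos [ 516.  -271.6  187.9] yaw 0.495 rows 8 total sh [ 0.1462 -0.3888 -0.0118] rv [-7.00e-04  1.10e-03  7.19e-01]
   [ 0.0183 -0.0486 -0.0015] [-0.0001  0.0001  0.0899]
   [ 0.0138 -0.05   -0.0015] [-0.0001  0.0001  0.0899]
   [ 0.0093 -0.0511 -0.0015] [-0.0001  0.0001  0.0899]
   [ 0.0047 -0.0517 -0.0015] [-0.0001  0.0001  0.0899]
   [ 0.     -0.0519 -0.0015] [-0.0001  0.0001  0.0899]
   [-0.0046 -0.0517 -0.0015] [-0.0001  0.0001  0.0899]
   [-0.0093 -0.0511 -0.0015] [-0.0001  0.0001  0.0899]
   [-0.0138 -0.05   -0.0015] [-0.0001  0.0001  0.0899]
```

View pics/w5.png

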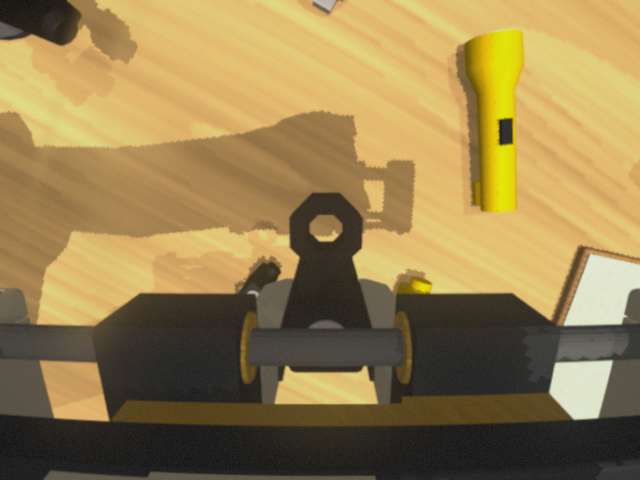

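Run:
```python
from h import *
p,d,C=load('w5');s=sense();M=Ro.from_quat(s['tool_rot']).as_matrix()
o,r=rays([[325.37,228.65]],C);o=M.T@(o-s['position']);r=(M.T@r[0])
for z in(-43,-35,-27):print(z,(o+r*(z-o[2])/r[2]).round(2))
to(430,159,185,-.224,n=9)
```

```text
-43 [ 42.35   0.81 -43.  ]
-35 [ 40.85   0.81 -35.  ]
-27 [ 39.35   0.82 -27.  ]
pos [ 516.  -271.6  187.9] yaw 0.495 rows 9 total sh [ 0.1289 -0.4197  0.0032] rv [-7.00e-04  1.10e-03  7.19e-01]
   [ 0.0143 -0.0466  0.0004] [-0.0001  0.0001  0.0799]
   [ 0.0106 -0.0476  0.0004] [-0.0001  0.0001  0.0799]
   [ 0.0067 -0.0483  0.0004] [-0.0001  0.0001  0.0799]
   [ 0.0028 -0.0487  0.0003] [-0.0001  0.0001  0.0799]
   [-0.0011 -0.0488  0.0003] [-0.0001  0.0001  0.0799]
   [-0.0049 -0.0485  0.0003] [-0.0001  0.0001  0.0799]
   [-0.0088 -0.048   0.0003] [-0.0001  0.0001  0.0799]
   [-0.0126 -0.0471  0.0003] [-0.0001  0.0001  0.0799]
   [-0.0163 -0.046   0.0003] [-0.0001  0.0001  0.0799]
```

arm_command(rows=[{"x": 0.0143, "y": -0.0466, "z": 0, "rx": 0, "ry": 0, "rz": 0.08, "claw": 0}, {"x": 0.0106, "y": -0.0476, "z": 0, "rx": 0, "ry": 0, "rz": 0.08, "claw": 0}, {"x": 0.0067, "y": -0.0483, "z": 0, "rx": 0, "ry": 0, "rz": 0.08, "claw": 0}, {"x": 0.0028, "y": -0.0487, "z": 0, "rx": 0, "ry": 0, "rz": 0.08, "claw": 0}, {"x": -0.0011, "y": -0.0488, "z": 0, "rx": 0, "ry": 0, "rz": 0.08, "claw": 0}, {"x": -0.0049, "y": -0.0485, "z": 0, "rx": 0, "ry": 0, "rz": 0.08, "claw": 0}, {"x": -0.0088, "y": -0.048, "z": 0, "rx": 0, "ry": 0, "rz": 0.08, "claw": 0}, {"x": -0.0126, "y": -0.0471, "z": 0, "rx": 0, "ry": 0, "rz": 0.08, "claw": 0}])

```text
time_s: 12.1
position: [439.3, 111.8, 187.7]
tool_rot: [0.997, -0.074, -0.001, 0.001]
force: [1.3, -0.3, -2.3]
finger_gap: 29.8
grasp_force: 30.0
```

arm_command(rows=[{"x": -0.0163, "y": -0.046, "z": 0, "rx": 0, "ry": 0, "rz": 0.08, "claw": 0}, {"x": 0, "y": 0, "z": 0.0, "rx": 0, "ry": 0, "rz": 0, "claw": 0}, {"x": 0, "y": 0, "z": 0.02, "rx": 0, "ry": 0, "rz": 0, "claw": 0}, {"x": 0, "y": 0, "z": 0.012, "rx": 0, "ry": 0, "rz": 0, "claw": 0}, {"x": 0, "y": 0, "z": 0, "rx": 0, "ry": 0, "rz": 0, "claw": 0}, {"x": 0, "y": 0, "z": 0, "rx": 0, "ry": 0, "rz": 0, "claw": 0}])

```text
time_s: 12.85
position: [431.1, 157.7, 156.8]
tool_rot: [0.994, -0.113, 0.0, 0.0]
force: [0.1, 0.1, -2.4]
finger_gap: 29.7
grasp_force: 30.0
```

```bash
python3 eye.py w6; python3 - <<'E' 2>/dev/null
from h import *
print(sense()['q'].round(2));fit('w6',ax=(604.8,123));to(430,159,150,-.224)
E
```

```text
{np.float64(-70.0): np.int64(86), np.float64(-68.0): np.int64(77), np.float64(-66.0): np.int64(60), np.float64(-64.0): np.int64(49), np.float64(-62.0): np.int64(48), np.float64(-60.0): np.int64(155), np.float64(-58.0): np.int64(42), np.float64(-56.0): np.int64(14), np.float64(-54.0): np.int64(14), np.float64(-52.0): np.int64(71), np.float64(-50.0): np.int64(102), np.float64(-48.0): np.int64(280), np.float64(-46.0): np.int64(2002), np.float64(-44.0): np.int64(895), np.float64(-42.0): np.int64(4720), np.float64(-40.0): np.int64(492), np.float64(-38.0): np.int64(224), np.float64(-36.0): np.int64(184), np.float64(-34.0): np.int64(213), np.float64(-32.0): np.int64(142)}
all ((20.127822875976562, -0.09329795837402344), (43.94993591308594, 67.98271942138672), 89.53685760498047)
lug 4217 [ 25.00324636 -12.42751146 -43.22464577] [ 54.10259178  13.74872856 -30.00102771] [ 38.55408499   0.5447076  -40.87545692]
hole px 325.5225225225225 229.0068546807677 (32.52690887451172, 31.819805145263672)
[431.18420861 157.9739554  156.96475349] [ 0.02366451  0.57618528 -2.56449152] 29.791083336211365 29.9
[... 177 characters left out ...]
8731632232666, 48.800811767578125), 77.01158142089844)
ptr 178 [483.8 149.9] dir 171.51 bearing of mean 167.49 ax offset 8.7 ((483.6246337890625, 149.68690490722656), (9.476366996765137, 12.70939826965332), 76.9995346069336)
plate 2340 [508.  146.3] dir 132.69 bearing of mean 166.5 ax offset -55.42 ((507.1014709472656, 145.6018829345703), (28.420778274536133, 27.85709571838379), 76.96746826171875)
pin 390 324.4153846153846 144.7948717948718 ((502.1055603027344, 141.4747314453125), 4.949156761169434) [502.11782814 141.41333937]
hub 0 
pos [431.2 158.  157. ] yaw -0.226 rows 1 total sh [-0.0014 -0.0007  0.007 ] rv [-0.0002 -0.0004 -0.0021]
   [-0.0014 -0.0007  0.007 ] [-0.0002 -0.0004 -0.0021]
```

arm_command(rows=[{"x": 0.016, "y": -0.0006, "z": 0, "rx": 0, "ry": 0, "rz": -0.002, "claw": 0}, {"x": 0.0159, "y": 0, "z": 0, "rx": 0, "ry": 0, "rz": 0, "claw": 0}, {"x": 0, "y": 0, "z": 0.01, "rx": 0, "ry": 0, "rz": 0, "claw": 0}, {"x": 0, "y": 0, "z": 0.008, "rx": 0, "ry": 0, "rz": 0, "claw": 0}, {"x": 0, "y": 0, "z": 0, "rx": 0, "ry": 0, "rz": 0, "claw": 0}, {"x": 0, "y": 0, "z": 0, "rx": 0, "ry": 0, "rz": 0, "claw": 0}, {"x": 0, "y": 0, "z": 0, "rx": 0, "ry": 0, "rz": 0, "claw": 0}])

```text
time_s: 13.78
position: [462.0, 152.1, 138.8]
tool_rot: [0.994, -0.111, 0.0, -0.0]
force: [0.8, -0.3, -2.2]
finger_gap: 30.1
grasp_force: 30.0
```

```bash
cat > thru.py <<'E'
from h import *
import sys
p,d,C=grab('wrist',sys.argv[1]);P=cloud(d,C);s=sense();M=Ro.from_quat(s['tool_rot']).as_matrix();T=(P-s['position'])@M
print(s['position'],s['force'])
w=(slice(205,255),slice(300,350))
lt=np.median(T[...,2][215:240,300:310]);print('lug top tool z',lt)
z=P[...,2][w];pin=(abs(z-160)<4);lug=abs(T[...,2][w]-lt)<3
hole=~lug
ys,xs=np.nonzero(pin);print('pin',len(xs),xs.mean()+300,ys.mean()+205,xs.min()+300,xs.max()+300,ys.min()+205,ys.max()+205)
g=cv2.cvtColor(p,cv2.COLOR_RGB2GRAY)
for r in range(208,252,2): print(r,' '.join('%3d'%v for v in g[r,302:350:2]),'|',''.join('P' if abs(P[r,c,2]-160)<4 else 'L' if abs(T[r,c,2]-lt)<3 else '.' for c in range(302,350,2)))
E
python3 thru.py w7
```

```text
[462.03395297 152.07547511 138.8137636 ] [-0.0028081   0.93801456 -2.57450274]
lug top tool z -40.93764824082084
pin 333 327.27027027027026 222.81381381381382 316 339 215 241
208  53  47  48  53  53  54  52  47  54  49  51  51  50  51  48  54  49  52  53  47  49  53  55  53 | LLLLLLLLLLLLLLLLLLLLLLLL
210  50  52  51  49  49  51  46  48  48  49  49  49  46  50  56  54  50  51  50  50  52  55  53  50 | LLLLLLLLLLLLLLLLLLLLLLLL
212  48  45  50  51  52  48  51  52  49  47  45  49  49  54  48  51  53  52  48  53  50  52  55  52 | LLLLLLLLLLLLLLLLLLLLLLLL
214  48  47  49  51  46  47  47  48  55  57  60  55  61  63  60  63  56  51  50  50  55  50  51  52 | LLLLLLLLLLLLLLLLLLLLLLLL
216  47  48  43  49  47  47  48  69  94  95 100  98 101 100 102  97  86  56  51  49  49  48  54  52 | LLLLLLLLPPPPPPPPPLLLLLLL
218  47  47  49  51  46  50  69 101 103 102 103 100 102 103 102 104 101  85  54  48  49  52  54  47 | LLLLLLL.PPPPPPPPPPLLLLLL
220  51  48  47  48  49  71 100 105 103 103 100 100 101 101 104 102 104 102  88  57  52  50  50  47 | LLLLLL.PPPPPPPPPPPPLLLLL
222  50  51  48  48  67 101 104 105 
[... 1168 characters left out ...]
20 116  73  40  42  46  44  50  47  49 | LLLL................LLLL
242  51  50  47  43  43  39  42  37  42  51  54  52  51  57  58  57  41  42  43  42  46  43  46  45 | LLLLL..............LLLLL
244  44  47  48  43  45  39  38  45  44  43  41  43  35  42  44  41  43  45  42  41  45  46  47  50 | LLLLLL............LLLLLL
246  45  45  42  45  37  44  42  42  41  41  43  41  40  39  38  39  41  42  40  44  48  45  50  46 | LLLLLLL..........LLLLLLL
248  44  44  43  47  46  41  42  41  41  40  42  40  42  38  41  41  39  41  40  46  40  47  47  45 | LLLLLLLL........LLLLLLLL
250  43  45  43  43  44  39  39  40  42  40  39  42  38  41  41  36  42  45  44  46  45  46  48  45 | LLLLLLLLLLLLLLLLLLLLLLLL
```

Run:
```python
from h import *
p,d,C=load('w7');s=sense();M=Ro.from_quat(s['tool_rot']).as_matrix()
def t(px,z):
    o,r=rays([px],C);o=M.T@(o-s['position']);r=M.T@r[0];return (o+r*(z-o[2])/r[2]).round(2)
print('top rim',t((325.5,232),-41.5),'bottom rim',t((326,225.3),-25.7),'pin',t((328,219.3),138.8-160))
```

```text
top rim [ 41.27   0.5  -41.5 ] bottom rim [ 40.86   0.69 -25.7 ] pin [ 42.54   1.51 -21.2 ]
```

arm_command(rows=[{"x": 0.0014, "y": 0.0009, "z": 0.002, "rx": 0, "ry": 0, "rz": 0, "claw": 0}, {"x": 0, "y": 0, "z": 0, "rx": 0, "ry": 0, "rz": 0, "claw": 0}, {"x": 0, "y": 0, "z": 0, "rx": 0, "ry": 0, "rz": 0, "claw": 0}])

```text
time_s: 14.2
position: [463.2, 150.7, 136.6]
tool_rot: [0.994, -0.111, -0.0, 0.0]
force: [-0.9, -0.5, -1.6]
finger_gap: 30.1
grasp_force: 30.0
```

```bash
python3 thru.py w8
```

```text
[463.2405336  150.73070479 136.65759667] [-0.76082884 -1.27991784 -2.52461372]
lug top tool z -40.88209433912657
pin 490 325.0979591836735 226.07551020408164 309 342 215 242
208  49  49  52  51  46  52  48  53  51  47  45  52  54  46  48  52  54  54  48  51  49  53  47  50 | LLLLLLLLLLLLLLLLLLLLLLLL
210  51  49  51  50  50  50  51  48  48  52  48  49  52  53  50  50  46  48  50  48  54  54  50  54 | LLLLLLLLLLLLLLLLLLLLLLLL
212  52  48  48  50  51  51  51  51  44  47  49  48  51  49  48  52  53  53  48  54  48  52  47  53 | LLLLLLLLLLLLLLLLLLLLLLLL
214  47  50  51  49  49  50  47  50  56  58  59  58  57  59  62  59  52  53  52  50  52  54  50  49 | LLLLLLLLLLLLLLLLLLLLLLLL
216  48  50  46  45  47  51  49  60  93  97  94  94 101  97  95 100  84  52  44  48  50  49  51  47 | LLLLLLLLPPPPPPPPPLLLLLLL
218  45  49  48  45  48  48  64  95  98 101 104 102 101 104 105 103 107  84  50  46  51  48  51  51 | LLLLLLLPPPPPPPPPP.LLLLLL
220  53  50  47  46  49  69  97 101 101 103 101 101 104 106 103 106 100 101  83  56  50  52  49  51 | LLLLLL.PPPPPPPPPPP.LLLLL
222  49  44  46  47  70  99 101 107 1
[... 1167 characters left out ...]
24 117  71  44  41  44  46  45  47  49 | LLLL............P...LLLL
242  47  44  44  41  39  34  43  40  39  52  54  55  54  57  58  56  45  45  40  48  41  50  47  50 | LLLL.....P.P.......LLLLL
244  46  43  43  43  46  41  43  38  38  40  36  40  37  43  41  42  39  44  41  43  48  44  44  45 | LLLLLL............LLLLLL
246  43  44  46  45  47  40  40  36  42  42  42  42  43  41  43  40  39  44  48  50  47  46  45  44 | LLLLLLLL.........LLLLLLL
248  43  44  39  45  42  40  44  43  39  39  39  43  36  38  42  41  40  44  47  47  47  44  49  50 | LLLLLLLLL...L.L.LLLLLLLL
250  41  43  44  46  46  42  40  38  38  39  43  41  36  39  41  42  45  44  39  46  47  45  49  47 | LLLLLLLLLLLLLLLLLLLLLLLL
```

arm_command(rows=[{"x": 0.0003, "y": -0.0002, "z": 0.002, "rx": 0, "ry": 0, "rz": 0, "claw": 0}, {"x": 0, "y": 0, "z": 0.002, "rx": 0, "ry": 0, "rz": 0, "claw": 0}, {"x": 0, "y": 0, "z": 0.002, "rx": 0, "ry": 0, "rz": 0, "claw": 0}, {"x": 0, "y": 0, "z": 0, "rx": 0, "ry": 0, "rz": 0, "claw": 0}])

```text
time_s: 14.75
position: [463.5, 150.8, 130.4]
tool_rot: [0.994, -0.111, -0.0, 0.0]
force: [-0.6, 0.5, -1.7]
finger_gap: 29.8
grasp_force: 30.0
```

arm_command(rows=[{"x": 0, "y": 0, "z": 0.002, "rx": 0, "ry": 0, "rz": 0, "claw": 0}, {"x": 0, "y": 0, "z": 0.002, "rx": 0, "ry": 0, "rz": 0, "claw": 0}, {"x": 0, "y": 0, "z": 0.002, "rx": 0, "ry": 0, "rz": 0, "claw": 0}, {"x": 0, "y": 0, "z": 0, "rx": 0, "ry": 0, "rz": 0, "claw": 0}])

```text
time_s: 15.25
position: [463.5, 150.8, 124.5]
tool_rot: [0.994, -0.111, -0.0, 0.0]
force: [0.2, -0.3, -2.6]
finger_gap: 29.6
grasp_force: 30.0
```

Entering freely, with no contact force. Continuing down toward the disc (TCP ≈107).

arm_command(rows=[{"x": 0, "y": 0, "z": 0.003, "rx": 0, "ry": 0, "rz": 0, "claw": 0}, {"x": 0, "y": 0, "z": 0.003, "rx": 0, "ry": 0, "rz": 0, "claw": 0}, {"x": 0, "y": 0, "z": 0.003, "rx": 0, "ry": 0, "rz": 0, "claw": 0}, {"x": 0, "y": 0, "z": 0.003, "rx": 0, "ry": 0, "rz": 0, "claw": 0}, {"x": 0, "y": 0, "z": 0, "rx": 0, "ry": 0, "rz": 0, "claw": 0}])

```text
time_s: 15.88
position: [463.4, 150.8, 112.4]
tool_rot: [0.994, -0.111, -0.0, 0.0]
force: [0.1, -0.7, -1.1]
finger_gap: 29.9
grasp_force: 30.0
```

arm_command(rows=[{"x": 0, "y": 0, "z": 0.0015, "rx": 0, "ry": 0, "rz": 0, "claw": 0}, {"x": 0, "y": 0, "z": 0.0015, "rx": 0, "ry": 0, "rz": 0, "claw": 0}, {"x": 0, "y": 0, "z": 0.001, "rx": 0, "ry": 0, "rz": 0, "claw": 0}, {"x": 0, "y": 0, "z": 0.001, "rx": 0, "ry": 0, "rz": 0, "claw": 0}, {"x": 0, "y": 0, "z": 0, "rx": 0, "ry": 0, "rz": 0, "claw": 0}])

```text
time_s: 16.5
position: [463.5, 150.9, 107.7]
tool_rot: [0.994, -0.111, -0.0, -0.0]
force: [0.3, -0.3, -1.2]
finger_gap: 29.8
grasp_force: 30.0
```

arm_command(rows=[{"x": 0, "y": 0, "z": 0.0006, "rx": 0, "ry": 0, "rz": 0, "claw": 0}, {"x": 0, "y": 0, "z": 0.0006, "rx": 0, "ry": 0, "rz": 0, "claw": 0}, {"x": 0, "y": 0, "z": 0, "rx": 0, "ry": 0, "rz": 0, "claw": 0}])

```text
time_s: 16.88
position: [463.7, 150.9, 107.1]
tool_rot: [0.994, -0.112, 0.0, -0.001]
force: [-3.3, 0.5, 11.8]
finger_gap: 29.8
grasp_force: 30.0
```

arm_command(rows=[{"x": 0, "y": 0, "z": -0.0004, "rx": 0, "ry": 0, "rz": 0, "claw": 0}, {"x": 0, "y": 0, "z": 0, "rx": 0, "ry": 0, "rz": 0, "claw": 0}])

```text
time_s: 17.12
position: [463.6, 150.9, 107.1]
tool_rot: [0.994, -0.111, 0.0, -0.0]
force: [-3.5, 0.2, 7.7]
finger_gap: 29.6
grasp_force: 30.0
```

```bash
python3 - <<'E' 2>/dev/null
from h import *
s=sense();print(s['position'],s['force']);grab('wrist','w9');fit('w9',ax=(604.8,123))
E
```

```text
[463.60264144 150.89755447 107.12076505] [-3.48212462  0.15789538  7.68844733]
arm 4594 [552.  135.6] dir 167.26 bearing of mean 166.57 ax offset 0.66 ((551.604248046875, 135.84169006347656), (11.642333030700684, 54.31471633911133), 77.24779510498047)
```

arm_command(rows=[{"x": 0, "y": 0, "z": 0, "rx": 0, "ry": 0, "rz": 0, "claw": 0.35}, {"x": 0, "y": 0, "z": 0, "rx": 0, "ry": 0, "rz": 0, "claw": 0.4}, {"x": 0, "y": 0, "z": 0, "rx": 0, "ry": 0, "rz": 0, "claw": 0.5}, {"x": 0, "y": 0, "z": 0, "rx": 0, "ry": 0, "rz": 0, "claw": 0.55}, {"x": 0, "y": 0, "z": -0.01, "rx": 0, "ry": 0, "rz": 0, "claw": 0.55}, {"x": 0, "y": 0, "z": -0.03, "rx": 0, "ry": 0, "rz": 0, "claw": 0.55}, {"x": 0, "y": 0, "z": -0.04, "rx": 0, "ry": 0, "rz": 0, "claw": 0.55}, {"x": -0.01, "y": 0, "z": -0.05, "rx": 0, "ry": 0, "rz": 0, "claw": 0.55}])

```text
time_s: 18.18
position: [453.7, 152.5, 238.3]
tool_rot: [0.994, -0.112, -0.0, 0.001]
force: [-0.5, 0.3, 0.8]
finger_gap: 51.3
grasp_force: 0.0
```

arm_command(rows=[{"x": 0, "y": 0, "z": -0.03, "rx": 0, "ry": 0, "rz": 0, "claw": 0.55}, {"x": 0, "y": 0, "z": 0, "rx": 0, "ry": 0, "rz": 0, "claw": 0.55}, {"x": 0, "y": 0, "z": 0, "rx": 0, "ry": 0, "rz": 0, "claw": 0.55}, {"x": 0, "y": 0, "z": 0, "rx": 0, "ry": 0, "rz": 0, "claw": 0.55}])

```text
time_s: 18.68
position: [453.3, 152.9, 266.0]
tool_rot: [0.994, -0.112, -0.001, 0.001]
force: [-0.7, -0.6, -0.1]
finger_gap: 51.5
grasp_force: 0.0
```

```bash
python3 - <<'E' 2>/dev/null
from h import *
s=sense();print(s['position'],s['force'],s['finger_gap'])
p,d,C=grab('wrist','w10');P=cloud(d,C);z=P[...,2]
for t,lo,hi in(('clutch+lug top',143,156),('block top',151.5,158),('pin',157.5,163)):
    m=(z>lo)&(z<hi)&(np.hypot(P[...,0]-480,P[...,1]-147)<48);Q=P[m];print(t,len(Q),Q.mean(0).round(1),cv2.minAreaRect(Q[:,:2].astype(np.float32)))
m=(np.hypot(P[...,0]-480,P[...,1]-147)<40);h,e=np.histogram(z[m],bins=15,range=(135,165));print(list(zip(e[:-1],h)))
fit('w10',ax=(604.8,123))
E
```

```text
[453.26688098 152.89113616 266.04022448] [-0.70743858 -0.63437575 -0.14042375] 51.47308012436028
clutch+lug top 2273 [481.1 145.8 147.7] ((482.4112243652344, 145.7071533203125), (29.43257713317871, 67.44149017333984), 79.57475280761719)
block top 318 [507.6 141.8 153.3] ((505.86163330078125, 140.97836303710938), (26.16364288330078, 16.523876190185547), 86.33012390136719)
pin 106 [502.6 141.3 158.7] ((502.87548828125, 141.15203857421875), (8.786404609680176, 9.100214004516602), 50.17929458618164)
[(np.float64(135.0), np.int64(18)), (np.float64(137.0), np.int64(33)), (np.float64(139.0), np.int64(51)), (np.float64(141.0), np.int64(156)), (np.float64(143.0), np.int64(308)), (np.float64(145.0), np.int64(657)), (np.float64(147.0), np.int64(729)), (np.float64(149.0), np.int64(256)), (np.float64(151.0), np.int64(258)), (np.float64(153.0), np.int64(63)), (np.float64(155.0), np.int64(16)), (np.float64(157.0), np.int64(85)), (np.float64(159.0), np.int64(38)), (np.float64(161.0), np.int64(0)), (np.float64(163.0), np.int64(0))]
arm 1007 [552.1 135.9] dir 168.02 bearing of mean 166.23 ax offset 1.7 ((551.8700561523438, 135.96835327148438), (11.749100685119629, 53.83186721801758), 78.18812561035156)
```

```bash
python3 - <<'E' 2>/dev/null
from h import *
p,d,C=load('w10');P=cloud(d,C);u=np.array([-.975,.222]);q=(P[...,:2]-np.array([502.8,141.3]))
al=q@u;la=q@np.array([.222,.975])
for a in range(-14,60,4):
    m=(abs(al-a)<2)&(abs(la)<12)&(P[...,2]>100);print(a,m.sum(),np.median(P[...,2][m]).round(1),end=' | ')
print()
for n in('scene','side'):
    grab(n,n+'9');fit(n+'9',ax=(604.5,121))
E
```

```text
-14 14060 430.8 | -10 157 151.3 | -6 154 152.0 | -2 165 152.4 | 2 152 151.3 | 6 146 149.0 | 10 133 148.7 | 14 128 147.7 | 18 1104 363.6 | 22 2830 366.2 | 26 6858 385.1 | 30 3158 378.2 | 34 147 147.8 | 38 141 147.6 | 42 129 146.9 | 46 133 145.7 | 50 121 144.1 | 54 107 142.9 | 58 0 nan | 
arm 93 [550.9 133.4] dir 165.68 bearing of mean 167.0 ax offset -1.26 ((552.2129516601562, 133.25831604003906), (14.811573028564453, 52.80104064941406), 77.69718933105469)
ptr 41 [495.3 145.7] dir 170.61 bearing of mean 167.25 ax offset 6.55 ((496.054443359375, 145.0194549560547), (10.34377384185791, 37.878753662109375), 78.41963195800781)
plate 54 [514.  138.6] dir 244.16 bearing of mean 168.98 ax offset 89.13 ((509.3190002441406, 141.26995849609375), (30.19754981994629, 28.947603225708008), 76.29505157470703)
pin 12 332.75 187.91666666666666 ((504.8332824707031, 140.6835174560547), 7.359662055969238) [502.74374504 139.36057171]
hub 208 [605.8328764  119.80165851 151.30231552]
arm 105 [552.  132.9] dir 166.1 bearing of mean 167.23 ax offset -1.06 ((551.2454223632812, 132.489013671875), (17.541765213012695, 53.4327507019043), 77.54792785644531)
ptr 73 [501.6 142.8] dir 166.78 bearing of mean 168.03 ax offset -2.3 ((501.1015930175781, 142.72259521484375), (13.98977279663086, 49.57441329956055), 77.29063415527344)
plate 40 [510.3 133. ] dir 205.21 bearing of mean 172.72 ax offset 51.01 ((507.4486999511719, 133.66839599609375), (29.599382400512695, 24.8743953704834), 10.10765552520752)
pin 16 277.0625 187.3125 ((504.76287841796875, 138.01165771484375), 7.4838151931762695) [503.58718288 137.57253517]
hub 194 [604.20972327 118.3600484  151.41059094]
```

```bash
python3 -c "
from plant import sign_off
print(sign_off())"
```

```text
the job is handed in; nothing more can be done
None
```

The head is turned so the empty hook stands over the pointer (within about 1°). The clutch hangs fully down on the bent pin, tilted outward about 6°, and I've let go of it. I've handed the job in after about 19 s of robot time.

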